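# Cover the soap moulds with their own lids

## Robot

A 7-joint arm with a two-finger parallel gripper is mounted at the origin on the work surface; the furniture and walls round the work are solid. World frame = base frame: x ahead of the robot, y to its left, z up, the work surface at z = 0. Lengths are in mm, angles in rad, forces in N, time in s.
With the tool pointing down it reaches from about 400 to 750 mm from the base axis. Payload 19.5 kg.
Tool frame: the origin (TCP) lies between the finger pads; the fingertips stand 17 mm ahead of it and the grasp point (between the pads) lies 2 mm behind it (env.nose_length is the distance from the TCP to the fingertips, in mm); z points along the fingers, y is the line along which they close (so a half turn about z gives the same grasp; the last joint's range is limited). The gripper opens to 85 mm and grips with 20 to 120 N. Pads are 22 mm wide; open, the fingers measure 114 mm over their backs; the gripper's body (76 mm by 85 mm) begins 54 mm behind the grasp point. The pads swing forward as they close: fully open they stand 13 mm farther back than shut.
Start: joints at [1.069, 0.707, -0.028, 1.485, 0.022, 0.951, -0.075], TCP at [255.155, -515.255, 209.968] pointing down, gripper open.
Joint ranges: [-2.71, 2.71], [-0.32, 2.16], [-1.57, 1.52], [0, 2.45], [-1.46, 4.6], [0, 2.02], [-2.83, 2.83]. Speed limits (rad/s): [1.89, 1.89, 2.57, 2.57, 3.01, 3.01, 3.01].

## Interface

Orientations are given as a rotation vector (axis times angle).
In Python, from rig import env, capture, camera_model gives the robot as it stands. The module is installed in compiled form; this text tells all that it offers.
- The arm moves only by the tool move_arm, never from a script. Its argument "plan" is a list of rows, each a list of 2 entries, a list of its own where there are three numbers: the shift along the tool's x, y, z in units of 50 mm (1.0 is 50 mm), then the turn about the tool's z in units of 8 degrees (1.0 is 8 degrees). A call has exactly 5 rows; each row is the pose to reach, as a shift and turn from the pose commanded when the call began, along the tool's axes at that moment; what a row does not reach only later rows make up. A row lasts 1/8 s, in which the tool goes at most 62.5 mm and 10.7 degrees, less where a joint would pass 70% of its speed; a pose out of reach is approached as far as the arm can. A call with a gripper value outside its range is refused whole. "claw" is the finger opening in mm, from 0 to 85.4, set as the call begins (left out, the last holds). The fingers move at their own pace and stop on an object; "squeeze" is the grip in N (left out, the last holds). Time passes only in rows, so rows that repeat a pose let the fingers close, or fill a call up. It gives the time, the measured TCP pose, the force, the opening and the grip force at its end, in the units of the state.
- env.get_state(): the state, without advancing time (a new reading comes with each control period).
- capture(name): name is "scene" or "side" or "wrist"; returns the picture (480x640x3 uint8, blue, green, red); there is no depth.
- camera_model(name): a dict with "K" (3x3 intrinsics, pixels), "origin" and "rotation" of the camera in the world. Camera axes: x right, y up, looking along -z (the intrinsics and any distortion apply to the point x, -y, -z); pixel columns grow to the right and rows downward; lengths in mm; the calibration is good to about 2 mm. A picture is of the moment at which its call begins: read the wrist's pose just before it. camera_model takes no time and is no camera call; for the wrist camera it gives the pose at the moment of the call.
- env.sign_off(): hands the job in; it is judged then, once.
The state is a dict: "time_s": time; "qpos": joint angles; "dq": joint speeds; "effort": joint torques, N m; "tool_pos": TCP position; "tool_rot": TCP orientation; "force": force on the tool from outside, world axes, zero at the start; "moment": the same for the moment, N m; "gripper_width": finger opening in mm; "grasp_force": force on a finger pad.
Only numpy, scipy, OpenCV 4.12 (cv2) and the standard library are available. Lean on these libraries where they do the work, as an engineer would, in place of code of your own. Each camera call takes 0.05 s, during which the arm holds its last target. There are 200 camera calls.

## Task

The soap in the four wooden moulds has set and must now rest covered: put each wooden lid on the mould of its own shape and size, set fully home so that it sits flat on the rim. Do not jog the moulds from where they stand, and leave the dark bottles and the herb jar among them where they are.

Things in the scene. Friction and masses are not known exactly. Their poses are not given: they have to be found in the camera images.
- lid_long_centre (a point): Loose oblong (the longer of two) wooden lid, board 144 x 70 x 9 mm; a rail frame under it (9 mm deep, rounded below) enters its mould with 4 mm play all round. Handle: centred bar 60 (x) x 18 (y) mm, 34 tall. Point: its centre, 26 mm above the underside, of 52 mm height; board top 8 mm below it, handle top 26 mm above it, grip about 15 mm above it. x along the board's length. z up. Under 0.2 kg.
- mould_long: Open oblong (the longer of two) wooden soap mould, outside 144 x 70 mm, 55 mm tall, walls 8 mm, cavity 128 x 54 mm, with set cream soap 19 mm below the rim. Loose, over 1 kg. Origin: centre of the underside, z up; x along its length (half-turn symmetric). Lid home: board flat on the rim, edges over edges, the lid's listed point 72 mm above this origin.
- lid_short_centre (a point): Loose oblong (the shorter of two) wooden lid, board 104 x 70 x 9 mm; a rail frame under it (9 mm deep, rounded below) enters its mould with 4 mm play all round. Handle: centred bar 60 (x) x 18 (y) mm, 34 tall. Point: its centre, 26 mm above the underside, of 52 mm height; board top 8 mm below it, handle top 26 mm above it, grip about 15 mm above it. x along the board's length. z up. Under 0.2 kg.
- mould_short: Open oblong (the shorter of two) wooden soap mould, outside 104 x 70 mm, 55 mm tall, walls 8 mm, cavity 88 x 54 mm, with set cream soap 19 mm below the rim. Loose, over 1 kg. Origin: centre of the underside, z up; x along its length (half-turn symmetric). Lid home: board flat on the rim, edges over edges, the lid's listed point 72 mm above this origin.
- lid_square_centre (a point): Loose square wooden lid, board 92 x 92 x 9 mm; a rail frame under it (9 mm deep, rounded below) enters its mould with 4 mm play all round. Handle: centred bar 60 (x) x 18 (y) mm, 34 tall. Point: its centre, 26 mm above the underside, of 52 mm height; board top 8 mm below it, handle top 26 mm above it, grip about 15 mm above it. x, y along the board's sides. z up. Under 0.2 kg.
- mould_square: Open square wooden soap mould, outside 92 x 92 mm, 55 mm tall, walls 8 mm, cavity 76 x 76 mm, with set cream soap 19 mm below the rim. Loose, over 1 kg. Origin: centre of the underside, z up; x, y along its sides (quarter-turn symmetric). Lid home: board flat on the rim, edges over edges, the lid's listed point 72 mm above this origin.
- lid_round_centre (a point): Loose round wooden lid, board 92 mm diameter x 9 mm; a tapered boss under it (9 mm deep, rounded below) enters its mould with 4 mm play all round. Handle: knob 34 mm tall, 26 mm diameter above an 18 mm neck. Point: its centre, 26 mm above the underside, of 52 mm height; board top 8 mm below it, handle top 26 mm above it, grip about 15 mm above it. X, y arbitrary. z up. Under 0.2 kg.
- mould_round: Open round wooden soap mould, outside 92 mm diameter, 55 mm tall, walls 8 mm, cavity 76 mm diameter, with set cream soap 19 mm below the rim. Loose, over 1 kg. Origin: centre of the underside, z up; x, y arbitrary. Lid home: board flat on the rim, edges over edges, the lid's listed point 72 mm above this origin.
- amber_bottle: Loose bystander: plain dark bottle with a black cap (the one in the middle; another stands to the right of it), 45 mm in diameter, 104 mm tall, standing among the moulds. Origin: centre of its underside. To be left alone.
- herb_jar: Loose bystander: glass jar of dried herbs with a lid, 60 mm in diameter, 78 mm tall, standing among the moulds. Origin: centre of its underside. To be left alone.
There are look-alikes about, which are no part of the job. What is shaped like the part that bears lid_long_centre but red is not meant.

How it is judged:
By the outcome, as a careful person would: the job done as asked, in the order asked, and still so for the second after the job is handed in, with the robot touching nothing.
It also fails if it takes over 109 s, if anything falls off the work surface, if the arm or the gripper's body presses on something with over 40 N, if the wrist force passes 120 N, or if a joint passes its speed limit or range.

## Working session

There is one attempt and no reset: what is moved stays moved. The work goes in short steps, Python scripts to look and compute and a tool call to move; the robot and the scene stay as the last step left them, time stands still between calls to the robot, and variables do not carry over. Pictures are saved under pics/ and viewed, at most 16 in all, crops included, and the job is handed in when it is done.

Besides the shell and the picture viewer there is one more tool, called after "Request:" by a JSON object that holds its "name" and its "arguments". move_arm: Moves the arm, as the interface text tells. Its arguments: {"type":"object","properties":{"plan":{"type":"array","items":{"type":"array"}},"claw":{"type":"number"},"squeeze":{"type":"number"}},"required":["plan"]}

```bash
mkdir -p pics
cat > h.py <<'E'
import numpy as np, cv2
from rig import env, capture, camera_model
from scipy.spatial.transform import Rotation as R
def ray(cm,u,v):
    K=np.array(cm["K"]);d=np.linalg.inv(K)@[u,v,1.];d=np.array([d[0],-d[1],-d[2]])
    return np.array(cm["origin"]),np.array(cm["rotation"])@d
def onz(cm,u,v,z):
    o,d=ray(cm,u,v);return o+d*(z-o[2])/d[2]
def proj(cm,p):
    c=np.array(cm["rotation"]).T@(np.array(p)-np.array(cm["origin"]));q=np.array(cm["K"])@[c[0],-c[1],-c[2]];return q[:2]/q[2]
E
python3 - <<'E'
from h import *
for n in ["scene","side","wrist"]:
    cm=camera_model(n);print(n,{k:np.round(v,3).tolist() if not isinstance(v,str) else v for k,v in cm.items()})
    cv2.imwrite(f"pics/{n}0.png",capture(n))
s=env.get_state();print({k:np.round(v,3).tolist() for k,v in s.items()},env.nose_length)
E
```

```text
scene {'K': [[546.783, 0.0, 329.459], [0.0, 546.783, 243.078], [0.0, 0.0, 1.0]], 'origin': [-587.105, -804.609, 877.275], 'rotation': [0.938, -0.447, -0.798]}
side {'K': [[476.736, 0.0, 324.301], [0.0, 476.736, 241.712], [0.0, 0.0, 1.0]], 'origin': [375.586, 1152.95, 802.427], 'rotation': [0.05, -1.466, -2.733]}
wrist {'K': [[401.462, 0.0, 321.693], [0.0, 401.462, 237.398], [0.0, 0.0, 1.0]], 'origin': [326.767, -479.868, 373.212], 'rotation': [-0.282, 0.177, -1.1]}
{'time_s': 0.15, 'qpos': [1.069, 0.707, -0.028, 1.485, 0.022, 0.951, -0.076], 'dq': [0.001, -0.001, 0.0, 0.001, 0.001, 0.001, -0.001], 'effort': [-0.0, -88.331, 1.235, -23.62, 0.017, 0.005, 0.0], 'tool_pos': [255.075, -515.098, 209.657], 'tool_rot': [-3.058, -0.716, 0.0], 'force': [-0.61, 0.009, 0.139], 'moment': [-0.046, 0.022, 0.026], 'grasp_force': 0.0, 'gripper_width': 85.35} 17.0
```

View pics/scene0.png

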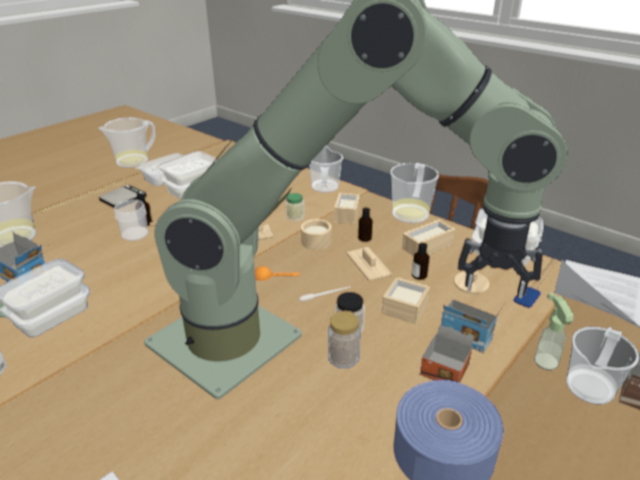

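View pics/side0.png

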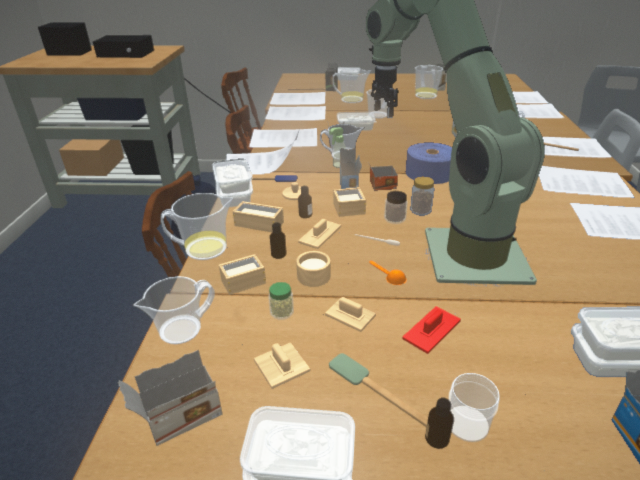

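```bash
sed -i 's/np.array(cm\["rotation"\])/R.from_rotvec(cm["rotation"]).as_matrix()/g' h.py
python3 - <<'E'
from h import *
im=cv2.imread("pics/side0.png")
a=cv2.resize(im[165:395,205:465],None,fx=2.6,fy=2.6,interpolation=cv2.INTER_CUBIC)
cv2.imwrite("pics/sidecrop.png",a)
cm=camera_model("side")
for n,(u,v),z in [("roundlid knob",(294,184),52),("lidA",(320,233),18),("lidB",(350,313),18),("sqlid",(281,363),18),("red",(432,328),18),("mouldlong",(258,214),55),("mouldC",(349,199),55),("mouldD",(242,271),55),("mouldround",(314,262),55),("jar",(281,312),0),("botmid",(278,255),0),("bot2",(305,215),0)]:
    p=onz(cm,u,v,z);print(n,p.round(),np.hypot(*p[:2]).round(), proj(camera_model("scene"),p).round())
c=camera_model("wrist");m=R.from_rotvec(c["rotation"]).as_matrix();s=env.get_state();T=R.from_rotvec(s["tool_rot"]).as_matrix()
print("wrist in tool",(T.T@(np.array(c["origin"])-s["tool_pos"])).round(1),(T.T@m).round(3),T.round(3))
E
```

```text
roundlid knob [ 563. -336.   52.] 656.0 [469. 269.]
lidA [458. -75.  18.] 464.0 [365. 261.]
lidB [364. 283.  18.] 461.0 [252. 232.]
sqlid [512. 448.  18.] 680.0 [250. 198.]
red [173. 327.  18.] 370.0 [193. 253.]
mouldlong [ 654. -120.   55.] 664.0 [417. 228.]
mouldC [ 371. -227.   55.] 435.0 [394. 286.]
mouldD [646. 174.  55.] 669.0 [339. 199.]
mouldround [462. 127.  55.] 479.0 [312. 226.]
jar [536. 266.  -0.] 598.0 [295. 217.]
botmid [576.  21.   0.] 576.0 [363. 238.]
bot2 [ 516. -212.    0.] 558.0 [418. 275.]
wrist in tool [ 7.990e+01  1.000e-01 -1.636e+02] [[ 0.001  0.951  0.311]
 [ 1.    -0.001  0.   ]
 [ 0.001  0.311 -0.951]] [[ 0.896  0.444 -0.   ]
 [ 0.444 -0.896  0.001]
 [-0.    -0.001 -1.   ]]
```

View pics/sidecrop.png

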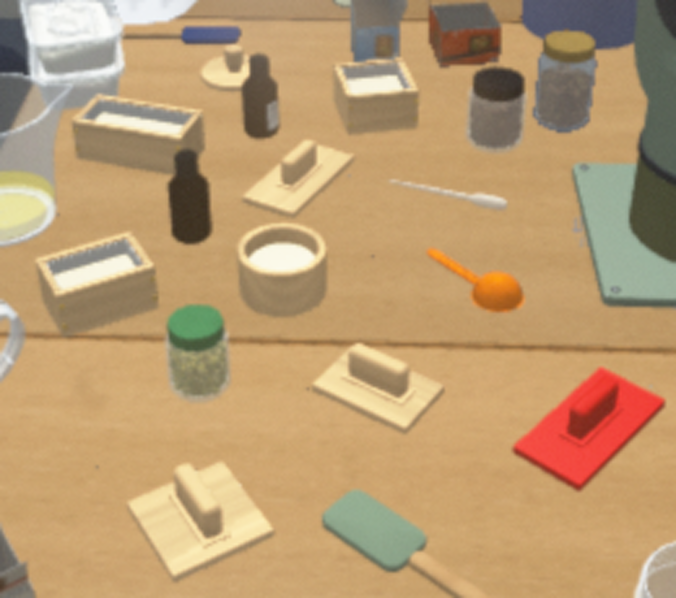

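View pics/wrist0.png

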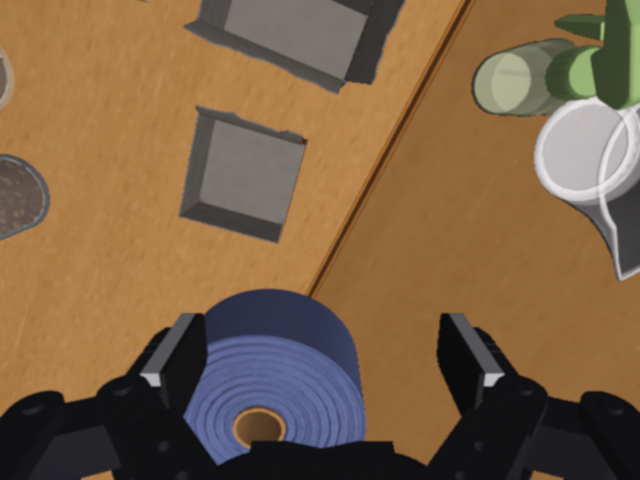

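Request:
{"name": "move_arm", "arguments": {"plan": [[[0.6,-0.5,-0.9],0],[[1.5,-1.2,-1.8],0],[[2.5,-2,-1.8],0],[[3.5,-2.8,-1.8],0],[[4.5,-3.5,-1.8],0]]}}

```text
time_s: 0.78
tool_pos: [375.0, -265.4, 300.2]
tool_rot: [3.059, 0.715, 0.0]
force: [1.3, -0.6, -0.0]
gripper_width: 85.3
grasp_force: 0.0
```

Request:
{"name": "move_arm", "arguments": {"plan": [[[0.9,-0.7,0],0],[[1.8,-1.4,0],0],[[2.7,-2.1,0],0],[[3.75,-3,0],0],[[3.75,-3,0],0]]}}

```text
time_s: 1.4
tool_pos: [476.9, -45.5, 299.6]
tool_rot: [-3.055, -0.724, 0.0]
force: [-1.2, -1.2, -0.6]
gripper_width: 85.5
grasp_force: 0.0
```

Request:
{"name": "move_arm", "arguments": {"plan": [[[0,0,0],0],[[0,0,0],0],[[0,0,0],0],[[0,0,0],0],[[0,0,0],0]]}}

```text
time_s: 2.02
tool_pos: [476.0, -49.8, 300.0]
tool_rot: [-3.059, -0.715, -0.0]
force: [0.7, 0.4, -0.1]
gripper_width: 85.3
grasp_force: 0.0
```

Run:
```python
from h import *
import pickle
s=env.get_state();cm=camera_model("wrist");im=capture("wrist");cv2.imwrite("pics/w1.png",im);pickle.dump((s,cm),open("w1.pkl","wb"))
print(s["time_s"],s["tool_pos"],s["tool_rot"],np.abs(s["dq"]).max())
c=camera_model("scene");cv2.imwrite("pics/scene1.png",capture("scene"))
for p in [(646,174,55),(462,127,55),(371,-227,55),(654,-120,55),(458,-75,18),(364,283,18)]: print(p,proj(cm,p).round())
```

```text
2.025 [475.96195283 -49.8124275  300.03192169] [-3.05901102e+00 -7.15284979e-01 -1.17896023e-04] 0.0053807062522273135
(646, 174, 55) [ 172. -111.]
(462, 127, 55) [154. 121.]
(371, -227, 55) [418. 335.]
(654, -120, 55) [474.  51.]
(458, -75, 18) [335. 205.]
(364, 283, 18) [ -0. 138.]
```

View pics/w1.png

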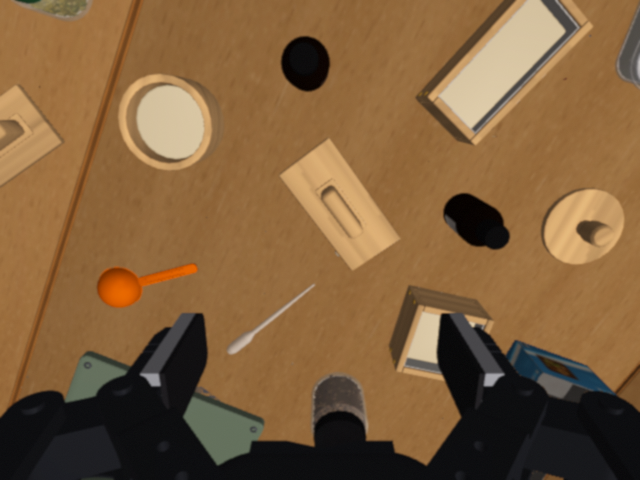

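Run:
```python
from h import *
import pickle
im=cv2.imread("pics/w1.png");s,cm=pickle.load(open("w1.pkl","rb"))
hsv=cv2.cvtColor(im,cv2.COLOR_BGR2HSV)
for n,(u,v) in dict(table=(250,250),table2=(400,120),lid=(320,165),lidend=(375,245),soap=(170,120),rim=(465,125),rimr=(127,120),rims=(420,292),rlid=(570,215),oldtbl=(40,250)).items(): print(n,hsv[v,u],im[v,u])
m=((hsv[...,1]<125)&(hsv[...,2]>120)).astype(np.uint8)*255
cv2.imwrite("pics/m1.png",m)
for c in cv2.findContours(m,cv2.RETR_EXTERNAL,cv2.CHAIN_APPROX_NONE)[0]:
    if cv2.contourArea(c)>1200:
        for z in (18,55):
            P=np.array([onz(cm,u,v,z)[:2] for u,v in c[:,0]],np.float32);r=cv2.minAreaRect(P);print(c[:,0].mean(0).round(),z,np.round(r[0],1),np.round(r[1],1),round(r[2],1))
```

```text
table [ 16 149 147] [ 61 106 147]
table2 [ 16 149 149] [ 62 108 149]
lid [ 17 119 219] [117 174 219]
lidend [ 17 118 211] [113 167 211]
soap [ 19  64 215] [161 195 215]
rim [ 16 104 197] [117 160 197]
rimr [ 16 127 166] [ 83 127 166]
rims [ 16 129 115] [ 57  87 115]
rlid [ 17 122 211] [110 167 211]
oldtbl [ 15 149 161] [ 67 115 161]
[422. 350.] 18 [ 351.1 -266.6] [96.5 59.8] 13.3
[422. 350.] 55 [ 367.4 -245.7] [88.5 54.8] 13.3
[588. 229.] 18 [ 562.9 -343.8] [85.7 87.1] 53.8
[588. 229.] 55 [ 561.7 -316.4] [78.6 79.9] 53.8
[340. 207.] 18 [456.8 -81.6] [141.3  71.5] 62.1
[340. 207.] 55 [464.3 -76. ] [129.5  65.5] 62.1
[ 24. 136.] 18 [373.3 273.5] [67.1 79.2] 56.7
[ 24. 136.] 55 [387.8 249.6] [61.6 72.6] 56.7
[158. 122.] 18 [457.6 128.3] [95.5 96. ] 26.4
[158. 122.] 55 [465.  116.4] [87.6 88.1] 26.4
[514.  70.] 18 [ 670.1 -166.2] [ 74.7 153.9] 74.6
[514.  70.] 55 [ 660.  -153.6] [ 68.5 141.1] 74.6
```

View pics/m1.png

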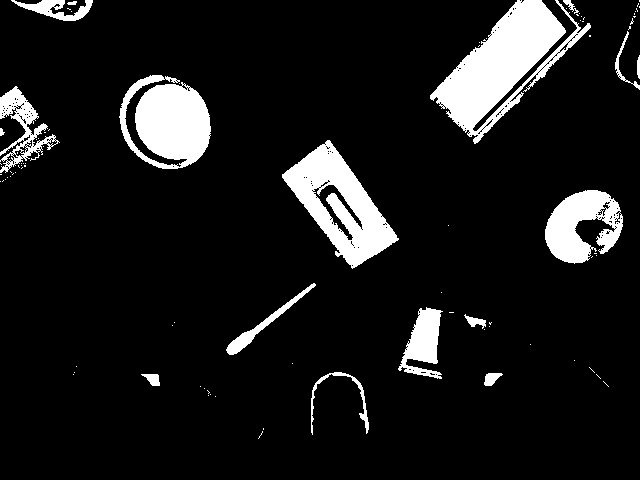

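Create snap.py:
```python
import sys,pickle
from h import *
n=sys.argv[1];s=env.get_state();cm=camera_model("wrist");im=capture("wrist");cv2.imwrite(f"pics/{n}.png",im);pickle.dump((s,cm),open(n+".pkl","wb"))
print(n,round(s["time_s"],2),s["tool_pos"].round(1) if hasattr(s["tool_pos"],"round") else s["tool_pos"],np.abs(s["dq"]).max().round(3))
```

```text
(no output)
```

Request:
{"name": "move_arm", "arguments": {"plan": [[[-0.9,0.2,0.8],0],[[-1.9,0.4,1.6],0],[[-1.9,0.4,1.6],0],[[-1.9,0.4,1.6],0],[[-1.9,0.4,1.6],0]]}}

```text
time_s: 2.75
tool_pos: [400.7, -109.2, 220.4]
tool_rot: [3.058, 0.717, 0.002]
force: [-0.2, 0.6, -0.5]
gripper_width: 85.3
grasp_force: 0.0
```

```bash
python3 snap.py longlid
```

```text
longlid 2.75 [ 400.7 -109.2  220.4] 0.004
```

Request:
{"name": "move_arm", "arguments": {"plan": [[[-0.9,0.7,0],0],[[-1.8,1.4,0],0],[[-2.6,2.1,0],0],[[-2.6,2.1,0],0],[[-2.6,2.1,0],0]]}}

```text
time_s: 3.42
tool_pos: [330.5, -261.0, 220.1]
tool_rot: [-3.059, -0.717, -0.001]
force: [0.5, 1.3, 0.3]
gripper_width: 85.3
grasp_force: 0.0
```

```bash
python3 snap.py sqmould
```

```text
sqmould 3.42 [ 330.5 -261.   220.1] 0.026
```

Request:
{"name": "move_arm", "arguments": {"plan": [[[0.6,1.0,0],0],[[1.2,2.1,0],0],[[1.9,3.4,0],0],[[1.9,3.4,0],0],[[1.9,3.4,0],0]]}}

```text
time_s: 4.1
tool_pos: [491.5, -370.4, 219.3]
tool_rot: [-3.057, -0.719, 0.0]
force: [-0.7, 0.6, 0.1]
gripper_width: 85.4
grasp_force: 0.0
```

```bash
python3 snap.py roundlid
```

```text
roundlid 4.1 [ 491.5 -370.4  219.3] 0.059
```

Request:
{"name": "move_arm", "arguments": {"plan": [[[0.9,-0.7,0],0],[[1.8,-1.4,0],0],[[2.7,-2.1,0],0],[[3.5,-2.8,0],0],[[3.5,-2.8,0],0]]}}

```text
time_s: 4.78
tool_pos: [585.9, -163.3, 220.4]
tool_rot: [-3.055, -0.725, -0.002]
force: [-0.0, -0.3, -1.5]
gripper_width: 85.6
grasp_force: 0.0
```

```bash
python3 snap.py longmould
```

```text
longmould 4.78 [ 585.9 -163.3  220.4] 0.078
```

Request:
{"name": "move_arm", "arguments": {"plan": [[[0.5,-1.1,0],0],[[1,-2.2,0],0],[[1.5,-3.3,0],0],[[2,-4.4,0],0],[[2.5,-5.6,0],0]]}}

```text
time_s: 5.45
tool_pos: [572.4, 136.1, 220.5]
tool_rot: [3.059, 0.714, 0.001]
force: [1.9, -0.1, -0.5]
gripper_width: 85.4
grasp_force: 0.0
```

Request:
{"name": "move_arm", "arguments": {"plan": [[[0,0,0],0],[[0,0,0],0],[[0,0,0],0],[[0,0,0],0],[[0,0,0],0]]}}

```text
time_s: 6.08
tool_pos: [573.1, 134.9, 220.1]
tool_rot: [-3.059, -0.715, -0.0]
force: [0.3, 0.3, 0.5]
gripper_width: 85.5
grasp_force: 0.0
```

```bash
python3 snap.py shortmould
```

```text
shortmould 6.08 [573.1 134.9 220.1] 0.006
```

Request:
{"name": "move_arm", "arguments": {"plan": [[[0,-1.1,0],0],[[0,-2.3,0],0],[[0,-3.5,0],0],[[0,-4.7,0],0],[[0,-6.1,0],0]]}}

```text
time_s: 6.75
tool_pos: [440.2, 403.4, 220.2]
tool_rot: [-3.059, -0.715, -0.0]
force: [0.5, 0.4, 0.0]
gripper_width: 85.1
grasp_force: 0.0
```

Request:
{"name": "move_arm", "arguments": {"plan": [[[0,0,0],0],[[0,0,0],0],[[0,0,0],0],[[0,0,0],0],[[0,0,0],0]]}}

```text
time_s: 7.38
tool_pos: [441.3, 401.6, 220.1]
tool_rot: [-3.059, -0.715, -0.0]
force: [0.7, -0.1, 0.2]
gripper_width: 85.5
grasp_force: 0.0
```

```bash
python3 snap.py sqlid
```

```text
sqlid 7.38 [441.3 401.6 220.1] 0.005
```

Request:
{"name": "move_arm", "arguments": {"plan": [[[-0.9,0.4,0],0],[[-1.8,0.8,0],0],[[-2.7,1.3,0],0],[[-3.5,1.75,0],0],[[-3.5,1.75,0],0]]}}

```text
time_s: 8.05
tool_pos: [322.0, 244.0, 220.6]
tool_rot: [3.059, 0.714, -0.0]
force: [1.2, 1.2, 0.3]
gripper_width: 85.3
grasp_force: 0.0
```

```bash
python3 snap.py shortlid
```

```text
shortlid 8.05 [322.  244.  220.6] 0.109
```

Request:
{"name": "move_arm", "arguments": {"plan": [[[0,1,0],0],[[0,2,0],0],[[0,3,0],0],[[0,3.6,0],0],[[0,3.6,0],0]]}}

```text
time_s: 8.72
tool_pos: [404.2, 83.3, 219.8]
tool_rot: [3.06, 0.711, 0.001]
force: [-0.2, 2.2, 0.2]
gripper_width: 85.6
grasp_force: 0.0
```

```bash
python3 snap.py roundmould
python3 - <<'E'
from h import *
import pickle
T=[]
for n in "longlid sqmould roundlid longmould shortmould sqlid shortlid roundmould".split():
    im=cv2.imread(f"pics/{n}.png");s,cm=pickle.load(open(n+".pkl","rb"));z=55 if "mould" in n else 18
    hsv=cv2.cvtColor(im,cv2.COLOR_BGR2HSV);m=((hsv[...,1]<137)&(hsv[...,2]>85)).astype(np.uint8)*255
    m=cv2.morphologyEx(m,cv2.MORPH_OPEN,np.ones((3,3)));m=cv2.morphologyEx(m,cv2.MORPH_CLOSE,np.ones((5,5)))
    best=min((c for c in cv2.findContours(m,cv2.RETR_EXTERNAL,cv2.CHAIN_APPROX_NONE)[0] if cv2.contourArea(c)>3000),key=lambda c:np.linalg.norm(c[:,0].mean(0)-[321,115]))
    P=np.array([onz(cm,u,v,z)[:2] for u,v in best[:,0]],np.float32);r=cv2.minAreaRect(P);b=cv2.boxPoints(r);e=[b[1]-b[0],b[2]-b[1]];L=max(e,key=np.linalg.norm)
    print(n,np.round(r[0],1),np.round(r[1],1),"yaw",np.degrees(np.arctan2(L[1],L[0])).round(1)%180, "circ",np.round(cv2.minEnclosingCircle(P)[0],1))
    cv2.polylines(im,[best],True,(0,0,255),1);T.append(im[0:300,160:480])
cv2.imwrite("pics/tour.png",cv2.resize(np.vstack([np.hstack(T[:4]),np.hstack(T[4:])]),(800,375)))
E
```

```text
roundmould 8.72 [404.2  83.3 219.8] 0.061
longlid [456.8 -81.5] [143.7  74. ] yaw 62.3 circ [458.6 -82.5]
sqmould [ 370.4 -262.1] [92.2 92. ] yaw 13.2 circ [ 370.7 -261.5]
roundlid [ 562.6 -346. ] [90.2 91.3] yaw 116.5 circ [ 562.4 -345.9]
longmould [ 660.4 -153.7] [ 70.5 143.4] yaw 164.7 circ [ 660.2 -153.6]
shortmould [653.5 148.3] [103.4  70. ] yaw 30.5 circ [653.6 148.2]
sqlid [511.2 446.1] [91.3 91.3] yaw 123.8 circ [511.2 446.1]
shortlid [364. 280.] [ 69.6 103.5] yaw 147.5 circ [363.7 279.5]
roundmould [464.8 116.8] [90.5 90.6] yaw 116.2 circ [464.8 116.7]
```

View pics/tour.png

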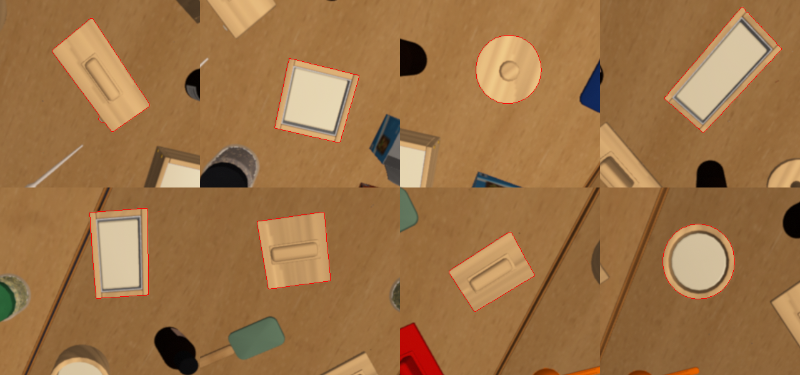

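Run:
```python
from h import *
import pickle
for n in "longlid sqmould roundlid longmould shortmould sqlid shortlid roundmould".split():
    s=pickle.load(open(n+".pkl","rb"))[0];p=s["tool_pos"];T=R.from_rotvec(s["tool_rot"]).as_matrix();print(n,np.degrees(np.arctan2(p[1],p[0])).round(1),np.degrees(np.arctan2(T[1,0],T[0,0])).round(1),np.degrees(s["qpos"]).round(0))
```

```text
longlid -15.2 26.4 [ 13.  27.  -3. 115.   2.  38. -55.]
sqmould -38.3 26.4 [ 37.  27.  -4. 114.   3.  39. -33.]
roundlid -37.0 26.5 [ 36.  44.  -4.  75.   3.  62. -32.]
longmould -15.6 26.7 [ 14.  43.  -2.  77.   2.  60. -52.]
shortmould 13.2 26.3 [-16.  41.   0.  81.  -0.  58. -80.]
sqlid 42.3 26.3 [ -47.   42.    3.   79.   -2.   59. -107.]
shortlid 37.2 26.3 [ -43.   26.    2.  117.   -2.   37. -104.]
roundmould 11.6 26.2 [-16.  27.   0. 115.  -0.  38. -80.]
```

```bash
cat > go.py <<'E'
# usage: go.py x,y,z,yaw ...  prints rounded units for successive calls
import sys
from h import *
s=env.get_state();p=np.array(s["tool_pos"]);T=R.from_rotvec(s["tool_rot"]).as_matrix();yaw=np.degrees(np.arctan2(T[1,0],T[0,0]))
print("t",round(s["time_s"],2),"at",p.round(1),round(yaw,1))
for a in sys.argv[1:]:
    x,y,z,w=map(float,a.split(","));c,n=np.cos(np.radians(yaw)),np.sin(np.radians(yaw));A=np.array([[c,n,0],[n,-c,0],[0,0,-1]])
    u=np.round(A.T@(np.array([x,y,z])-p)/50,2);t=round((yaw-w)/8,2);print(a,"->",u.tolist(),t,"rows",max(np.linalg.norm(u)/1.25,abs(t)/1.33).round(1))
    p=p+A@u*50;yaw-=t*8
E
python3 go.py 456.8,-81.5,150,62.3 456.8,-81.5,40,62.3 456.8,-81.5,190,62.3 655,-150,190,20 660.4,-153.7,150,-15.3
```

```text
t 8.78 at [403.6  84.6 219.9] 26.3
456.8,-81.5,150,62.3 -> [-0.52, 3.45, 1.4] -4.5 rows 3.4
456.8,-81.5,40,62.3 -> [0.0, 0.0, 2.2] -0.0 rows 1.8
456.8,-81.5,190,62.3 -> [0.0, 0.0, -3.0] -0.0 rows 2.4
655,-150,190,20 -> [0.63, 4.15, -0.0] 5.28 rows 4.0
660.4,-153.7,150,-15.3 -> [0.08, 0.1, 0.8] 4.42 rows 3.3
```

Request:
{"name": "move_arm", "arguments": {"plan": [[[-0.1,0.8,0.3],-1],[[-0.3,1.8,0.7],-2.2],[[-0.4,2.8,1.1],-3.4],[[-0.52,3.45,1.4],-4.5],[[-0.52,3.45,1.4],-4.5]], "claw": 60}}

```text
time_s: 9.4
tool_pos: [456.3, -82.4, 148.9]
tool_rot: [-2.688, -1.625, 0.002]
force: [0.0, 0.9, 0.1]
gripper_width: 60.0
grasp_force: 0.0
```

Request:
{"name": "move_arm", "arguments": {"plan": [[[0,0,0],0],[[0,0,0],0],[[0,0,0],0],[[0,0,0],0],[[0,0,0],0]]}}

```text
time_s: 10.02
tool_pos: [456.2, -81.4, 150.1]
tool_rot: [-2.688, -1.626, -0.0]
force: [-0.6, -0.1, 0.6]
gripper_width: 60.1
grasp_force: 0.0
```

```bash
python3 go.py 456.8,-81.5,40,62.3;python3 snap.py hov1
```

```text
t 10.03 at [456.2 -81.4 150.1] 62.3
456.8,-81.5,40,62.3 -> [0.0, 0.01, 2.2] 0.01 rows 1.8
hov1 10.03 [456.2 -81.4 150.1] 0.004
```

View pics/hov1.png

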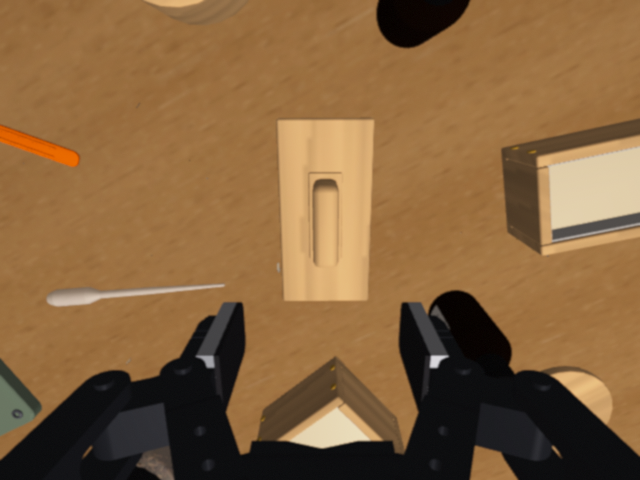

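```bash
cat > meas.py <<'E'
import pickle
from h import *
def meas(n,z,smax=137,vmin=85,at=(326,205)):
    im=cv2.imread(f"pics/{n}.png");s,cm=pickle.load(open(n+".pkl","rb"))
    hsv=cv2.cvtColor(im,cv2.COLOR_BGR2HSV);m=((hsv[...,1]<smax)&(hsv[...,2]>vmin)).astype(np.uint8)*255
    m=cv2.morphologyEx(m,cv2.MORPH_OPEN,np.ones((5,5)));m=cv2.morphologyEx(m,cv2.MORPH_CLOSE,np.ones((5,5)))
    b=min((c for c in cv2.findContours(m,cv2.RETR_EXTERNAL,cv2.CHAIN_APPROX_NONE)[0] if cv2.contourArea(c)>3000),key=lambda c:np.linalg.norm(c[:,0].mean(0)-at))
    P=np.array([onz(cm,u,v,z)[:2] for u,v in b[:,0]],np.float32);r=cv2.minAreaRect(P);q=cv2.boxPoints(r);L=max([q[1]-q[0],q[2]-q[1]],key=np.linalg.norm)
    return np.round(r[0],1),np.round(r[1],1),np.degrees(np.arctan2(L[1],L[0])).round(1)%180
E
python3 - <<'E'
from meas import *
import subprocess
for n in ("hov1","longlid"):
  a=(326,205) if n=="hov1" else (321,115)
  for t in ((137,85),(130,170),(125,180)):
    print(n,t,*meas(n,18,*t,at=a))
E
python3 go.py 458.8,-82.5,40,62.3
```

```text
hov1 (137, 85) [459. -82.] [142.5  69.7] 62.4
hov1 (130, 170) [458.9 -82.4] [141.8  68.4] 62.6
hov1 (125, 180) [459.  -82.3] [140.2  67.7] 62.4
longlid (137, 85) [458.3 -82.3] [143.7  70.6] 62.3
longlid (130, 170) [458.7 -82.6] [142.1  68.4] 62.5
longlid (125, 180) [458.7 -82.7] [141.2  67.5] 62.6
t 10.07 at [456.2 -81.4 150. ] 62.3
458.8,-82.5,40,62.3 -> [0.01, 0.06, 2.2] 0.01 rows 1.8
```

Request:
{"name": "move_arm", "arguments": {"plan": [[[0,0.06,0],0],[[0,0.06,0.8],0],[[0,0.06,1.6],0],[[0,0.06,2.2],0],[[0,0.06,2.2],0]]}}

```text
time_s: 10.7
tool_pos: [458.1, -82.7, 38.8]
tool_rot: [-2.686, -1.626, 0.004]
force: [-0.3, 1.0, -0.2]
gripper_width: 60.2
grasp_force: 0.0
```

Request:
{"name": "move_arm", "arguments": {"plan": [[[0,0,0],0],[[0,0,0],0],[[0,0,0],0],[[0,0,0],0],[[0,0,0],0]], "claw": 5, "squeeze": 40}}

```text
time_s: 11.32
tool_pos: [458.8, -82.9, 40.1]
tool_rot: [-2.688, -1.626, -0.0]
force: [0.4, -0.1, 0.1]
gripper_width: 4.8
grasp_force: 0.0
```

Request:
{"name": "move_arm", "arguments": {"plan": [[[0,0,0],0],[[0,0,-0.5],0],[[0,0,-1.5],0],[[0,0,-2.6],0],[[0,0,-3],0]]}}

```text
time_s: 11.95
tool_pos: [459.4, -83.0, 192.6]
tool_rot: [2.687, 1.625, 0.004]
force: [0.1, 0.4, -0.1]
gripper_width: 5.4
grasp_force: 0.0
```

```bash
for i in "longlid 18 321 115" "sqmould 55 321 115" "roundlid 18 321 115" "longmould 55 321 115" "shortmould 55 321 115" "sqlid 18 321 115" "shortlid 18 321 115" "roundmould 55 321 115"; do python3 -c "
from meas import *
n,z,a,b='$i'.split()
print(n,*meas(n,int(z),at=(int(a),int(b))))"; done
python3 go.py 650,-150,190,10 660.4,-153.7,130,-15.3
```

```text
longlid [458.3 -82.3] [143.7  70.6] 62.3
sqmould [ 370.4 -262.1] [92.2 92. ] 13.2
roundlid [ 562.6 -346. ] [90.2 91.3] 116.5
longmould [ 660.4 -153.6] [ 70.5 143.4] 164.8
shortmould [653.5 148.3] [103.5  70. ] 30.5
sqlid [511.2 446.1] [91.3 91.3] 123.8
shortlid [364. 280.] [ 69.6 103.5] 147.5
roundmould [464.8 116.8] [90.5 90.6] 116.2
t 11.95 at [459.4 -83.  192.6] 62.3
650,-150,190,10 -> [0.58, 4.0, 0.05] 6.54 rows 4.9
660.4,-153.7,130,-15.3 -> [0.19, 0.11, 1.2] 3.16 rows 2.4
```

```bash
python3 snap.py miss1
python3 - <<'E'
from h import *
im=capture("side");a=cv2.resize(im[160:300,230:430],None,fx=2,fy=2);w=cv2.imread("pics/miss1.png")
o=np.zeros((480,800,3),np.uint8);o[:280,:400]=a;o[:300,400:]=cv2.resize(w,(400,300));cv2.imwrite("pics/missv.png",o)
E
```

```text
miss1 11.95 [459.4 -83.  192.6] 0.432
```

View pics/missv.png

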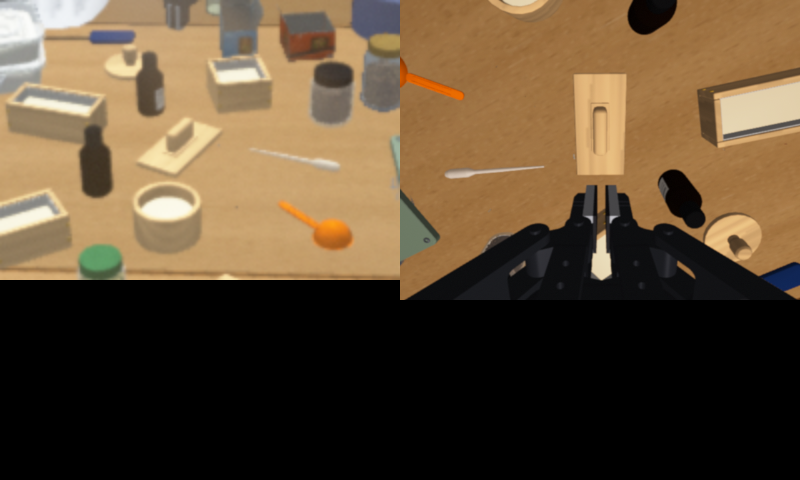

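Run:
```python
from h import *
im=capture("side");s=env.get_state();p=np.array(s["tool_pos"]);cm=camera_model("side");print(p.round(1))
for dz in(-17,0):
    u=proj(cm,p+[0,0,dz]);print(dz,u.round(1));cv2.circle(im,tuple(int(x) for x in u.round()),1,(0,0,255) if dz else (255,0,0),-1)
for q in[(458.8,-82.5,18),(458.8,-82.5,52)]:
    u=proj(cm,q);print(u.round(1));cv2.circle(im,tuple(int(x) for x in u.round()),1,(0,255,0),-1)
a=cv2.resize(im[100:260,250:390],None,fx=3.7,fy=3.7);cv2.imwrite("pics/chk.png",a)
```

```text
[459.  -83.  190.4]
-17 [319.  186.2]
0 [318.9 180.9]
[319.9 231.7]
[319.7 222.2]
```

View pics/chk.png

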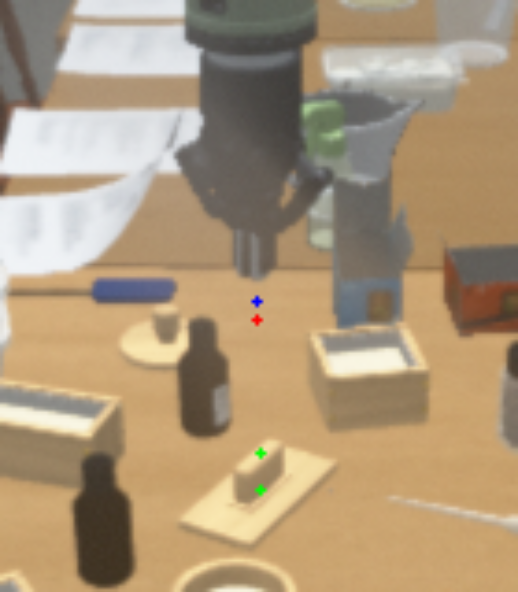

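Request:
{"name": "move_arm", "arguments": {"plan": [[[0,0,0.8],0],[[0,0,1.8],0],[[0,0,2.6],0],[[0,0,2.9],0],[[0,0,2.9],0]], "claw": 60}}

```text
time_s: 12.72
tool_pos: [457.7, -82.6, 43.4]
tool_rot: [-2.686, -1.626, 0.004]
force: [-0.4, 1.0, 0.6]
gripper_width: 60.2
grasp_force: 0.0
```

```bash
python3 snap.py low1
python3 - <<'E'
from h import *
im=capture("side");s=env.get_state();p=np.array(s["tool_pos"]);cm=camera_model("side");print(p.round(1))
for z in (18,43,60):print(z,proj(cm,[p[0],p[1],z]).round(1))
a=cv2.resize(im[160:260,270:370],None,fx=5.5,fy=5.5,interpolation=cv2.INTER_CUBIC);cv2.imwrite("pics/chk2.png",a)
E
```

```text
low1 12.72 [457.7 -82.6  43.4] 0.048
[458.6 -82.8  45. ]
18 [319.9 231.6]
43 [319.8 224.7]
60 [319.7 219.9]
```

View pics/chk2.png

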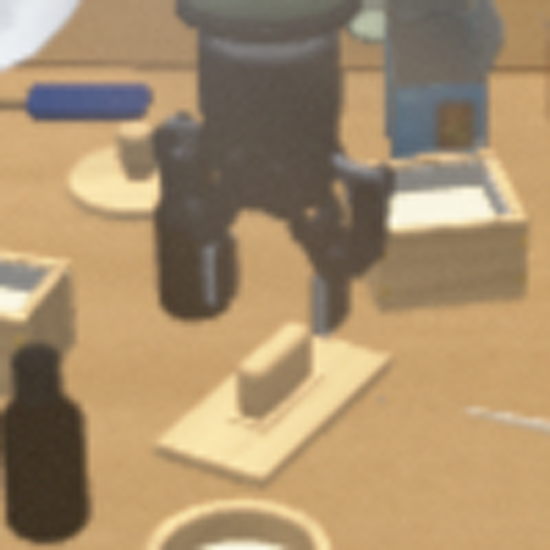

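Request:
{"name": "move_arm", "arguments": {"plan": [[[0,0,0.3],0],[[0,0,0.6],0],[[0,0,0.76],0],[[0,0,0.76],0],[[0,0,0.76],0]]}}

```text
time_s: 13.45
tool_pos: [459.0, -83.0, 7.5]
tool_rot: [2.688, 1.626, 0.001]
force: [-1.0, 0.1, -0.7]
gripper_width: 60.1
grasp_force: 0.0
```

Request:
{"name": "move_arm", "arguments": {"plan": [[[0,0,0],0],[[0,0,0],0],[[0,0,0],0],[[0,0,0],0],[[0,0,0],0]], "claw": 5, "squeeze": 40}}

```text
time_s: 14.08
tool_pos: [458.8, -82.9, 7.2]
tool_rot: [2.688, 1.626, 0.0]
force: [0.0, -0.4, 5.1]
gripper_width: 17.4
grasp_force: 41.8
```

Request:
{"name": "move_arm", "arguments": {"plan": [[[0,0,-0.3],0],[[0,0,-1],0],[[0,0,-2],0],[[0,0,-3],0],[[0,0,-3],0]]}}

```text
time_s: 14.7
tool_pos: [459.9, -83.2, 159.7]
tool_rot: [2.686, 1.624, 0.006]
force: [1.2, 0.9, -2.0]
gripper_width: 17.0
grasp_force: 41.0
```

```bash
python3 snap.py held1; python3 go.py 620,-140,160,20 660.4,-153.7,120,-15.2 660.4,-153.7,70,-15.2
```

```text
held1 14.7 [459.9 -83.2 159.7] 0.076
t 14.75 at [459.2 -83.2 157.9] 62.3
620,-140,160,20 -> [0.49, 3.38, -0.04] 5.29 rows 4.0
660.4,-153.7,120,-15.2 -> [0.66, 0.53, 0.8] 4.4 rows 3.3
660.4,-153.7,70,-15.2 -> [0.0, 0.0, 1.0] -0.0 rows 0.8
```

View pics/held1.png

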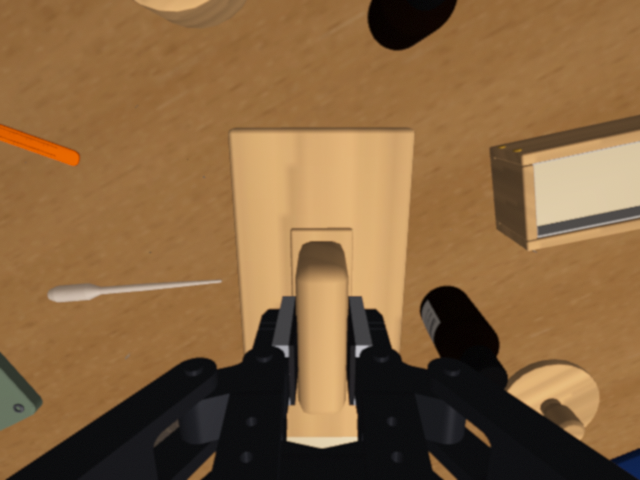

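Request:
{"name": "move_arm", "arguments": {"plan": [[[0.1,0.7,0],1.1],[[0.2,1.4,0],2.3],[[0.3,2.1,0],3.4],[[0.4,2.8,0],4.5],[[0.49,3.38,0],5.29]]}}

```text
time_s: 15.38
tool_pos: [620.3, -140.0, 155.0]
tool_rot: [-3.095, -0.54, 0.004]
force: [0.1, 0.4, -1.2]
gripper_width: 17.6
grasp_force: 40.9
```

Request:
{"name": "move_arm", "arguments": {"plan": [[[0.2,0.15,0],1.1],[[0.4,0.3,0],2.2],[[0.6,0.5,0.2],3.3],[[0.66,0.53,0.6],4.4],[[0.66,0.53,0.8],4.4]]}}

```text
time_s: 16.0
tool_pos: [659.0, -152.9, 114.1]
tool_rot: [3.114, -0.413, -0.006]
force: [-0.1, -0.3, -2.0]
gripper_width: 17.4
grasp_force: 40.9
```

Request:
{"name": "move_arm", "arguments": {"plan": [[[0,0,0.3],0],[[0,0,0.7],0],[[0,0,0.9],0],[[0,0,0.9],0],[[0,0,0.9],0]]}}

```text
time_s: 16.62
tool_pos: [660.2, -153.4, 72.6]
tool_rot: [3.114, -0.414, 0.001]
force: [-0.5, -0.4, -2.2]
gripper_width: 17.2
grasp_force: 40.9
```

```bash
python3 snap.py pre1; python3 go.py 660.4,-153.7,62,-15.2 660.4,-153.7,54,-15.2
```

```text
pre1 16.62 [ 660.2 -153.4   72.6] 0.005
t 16.68 at [ 660.3 -153.3   72.7] -15.2
660.4,-153.7,62,-15.2 -> [0.0, 0.01, 0.21] 0.01 rows 0.2
660.4,-153.7,54,-15.2 -> [0.0, -0.0, 0.16] -0.0 rows 0.1
```

Aligned within 0.5 mm; lower gently, release, and retreat if forces are small.

Request:
{"name": "move_arm", "arguments": {"plan": [[[0,0.01,0.1],0],[[0,0.01,0.2],0],[[0,0.01,0.28],0],[[0,0.01,0.34],0],[[0,0.01,0.37],0]]}}

```text
time_s: 17.3
tool_pos: [659.8, -153.6, 53.3]
tool_rot: [-3.114, 0.415, 0.0]
force: [-3.4, 3.4, 9.3]
gripper_width: 17.3
grasp_force: 42.5
```

Request:
{"name": "move_arm", "arguments": {"plan": [[[0,0,0],0],[[0,0,0],0],[[0,0,0],0],[[0,0,0],0],[[0,0,0],0]]}}

```text
time_s: 17.92
tool_pos: [659.8, -153.7, 53.5]
tool_rot: [-3.114, 0.415, 0.0]
force: [0.6, -0.2, -1.9]
gripper_width: 17.0
grasp_force: 40.9
```

Request:
{"name": "move_arm", "arguments": {"plan": [[[0,0,0],0],[[0,0,0],0],[[0,0,0],0],[[0,0,0],0],[[0,0,0],0]], "claw": 45}}

```text
time_s: 18.55
tool_pos: [659.8, -153.7, 53.5]
tool_rot: [-3.114, 0.415, 0.0]
force: [0.4, -0.2, -0.1]
gripper_width: 45.1
grasp_force: 0.0
```

Request:
{"name": "move_arm", "arguments": {"plan": [[[0,0,-0.3],0],[[0,0,-1],0],[[-0.6,0,-2],0],[[-1.2,0,-2.8],0],[[-1.2,0,-2.8],0]]}}

```text
time_s: 19.18
tool_pos: [602.0, -138.1, 197.9]
tool_rot: [3.114, -0.415, 0.008]
force: [0.4, -0.4, -0.5]
gripper_width: 44.4
grasp_force: 0.0
```

```bash
python3 snap.py done1
python3 - <<'E'
from meas import *
print(*meas("done1",64,at=(321,115)))
im=capture("side");a=cv2.resize(im[180:260,210:310],None,fx=5,fy=5);w=cv2.imread("pics/done1.png")
o=np.zeros((400,800,3),np.uint8);o[:,:500]=a;o[:225,500:]=cv2.resize(w,(300,225));cv2.imwrite("pics/d1.png",o)
E
python3 go.py 562.5,-346,160,25 562.5,-346,27,25 562.5,-346,7,25
```

```text
done1 19.18 [ 602.  -138.1  197.9] 0.086
[ 660.5 -154. ] [ 69.9 142.6] 164.9
t 19.27 at [ 602.2 -138.   194.4] -15.2
562.5,-346,160,25 -> [0.32, 4.22, 0.69] -5.02 rows 3.8
562.5,-346,27,25 -> [0.0, 0.0, 2.66] -0.0 rows 2.1
562.5,-346,7,25 -> [0.0, 0.0, 0.4] -0.0 rows 0.3
```

View pics/d1.png

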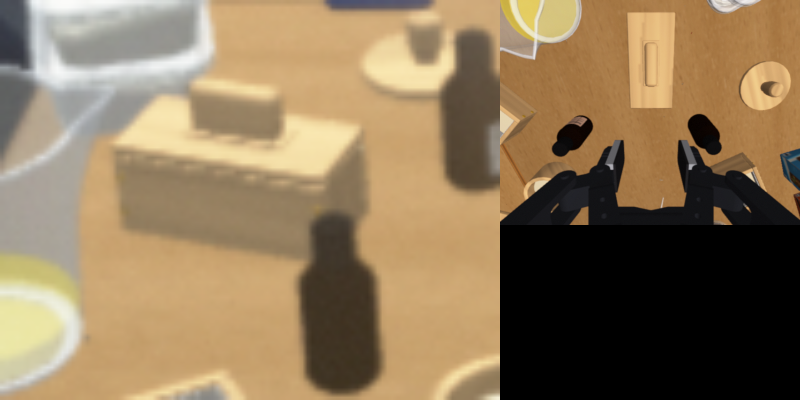

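Request:
{"name": "move_arm", "arguments": {"plan": [[[0.1,0.9,0],-1.2],[[0.2,1.9,0.1],-2.4],[[0.25,2.9,0.3],-3.6],[[0.3,3.8,0.5],-5.02],[[0.32,4.22,0.69],-5.02]], "claw": 60}}

```text
time_s: 19.9
tool_pos: [560.7, -348.9, 157.4]
tool_rot: [-3.066, -0.68, 0.002]
force: [0.9, 0.4, -0.2]
gripper_width: 59.8
grasp_force: 0.0
```

Request:
{"name": "move_arm", "arguments": {"plan": [[[0,0,0],0],[[0,0,0.7],0],[[0,0,1.4],0],[[0,0,1.9],0],[[0,0,1.9],0]]}}

```text
time_s: 20.52
tool_pos: [561.9, -344.3, 62.5]
tool_rot: [-3.065, -0.68, 0.003]
force: [-0.4, -0.1, 0.6]
gripper_width: 60.1
grasp_force: 0.0
```

```bash
python3 snap.py hov2; python3 -c "
from meas import *
print(*meas('hov2',18,at=(321,220)))"
python3 go.py 562.5,-346,7,25
```

```text
hov2 20.52 [ 561.9 -344.3   62.5] 0.047
[ 563.1 -345.9] [90.9 90.6] 25.1
t 20.57 at [ 562.5 -344.9   64. ] 25.0
562.5,-346,7,25 -> [-0.01, 0.02, 1.14] 0.0 rows 0.9
```

Request:
{"name": "move_arm", "arguments": {"plan": [[[0,0.02,0.4],0],[[0,0.02,0.8],0],[[0,0.02,1.14],0],[[0,0.02,1.14],0],[[0,0.02,1.14],0]]}}

```text
time_s: 21.2
tool_pos: [562.8, -346.9, 7.4]
tool_rot: [3.067, 0.679, 0.001]
force: [0.6, 0.0, -0.2]
gripper_width: 60.0
grasp_force: 0.0
```

Request:
{"name": "move_arm", "arguments": {"plan": [[[0,0,0],0],[[0,0,0],0],[[0,0,0],0],[[0,0,0],0],[[0,0,0],0]], "claw": 5}}

```text
time_s: 21.82
tool_pos: [562.7, -346.9, 7.6]
tool_rot: [3.067, 0.679, 0.001]
force: [-1.6, 0.1, 5.2]
gripper_width: 24.5
grasp_force: 39.3
```

Request:
{"name": "move_arm", "arguments": {"plan": [[[0,0,-0.3],0],[[0,0,-1],0],[[0,0,-2],0],[[0,0,-3],0],[[0,0,-3],0]]}}

```text
time_s: 22.45
tool_pos: [563.9, -347.6, 161.6]
tool_rot: [3.063, 0.678, 0.008]
force: [0.0, -0.1, -1.3]
gripper_width: 24.1
grasp_force: 39.6
```

```bash
python3 snap.py held2; python3 go.py 520,-110,160,25 464.8,116.8,160,25
```

```text
held2 22.45 [ 563.9 -347.6  161.6] 0.069
t 22.5 at [ 563. -347.  159.] 25.0
520,-110,160,25 -> [1.22, -4.66, -0.02] -0.0 rows 3.9
464.8,116.8,160,25 -> [0.92, -4.58, 0.0] -0.0 rows 3.7
```

View pics/held2.png

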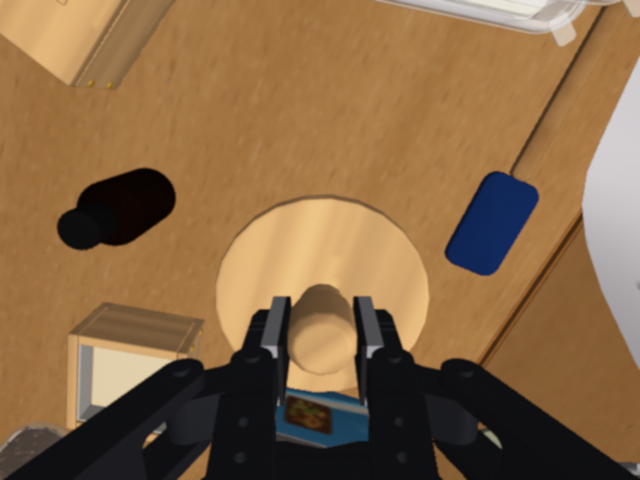

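Request:
{"name": "move_arm", "arguments": {"plan": [[[0.3,-1,0],0],[[0.6,-2.1,0],0],[[0.9,-3.3,0],0],[[1.2,-4.5,0],0],[[1.22,-4.66,0],0]]}}

```text
time_s: 23.12
tool_pos: [518.6, -105.6, 156.7]
tool_rot: [-3.063, -0.687, 0.002]
force: [-0.5, -1.4, -1.5]
gripper_width: 23.9
grasp_force: 39.8
```

Request:
{"name": "move_arm", "arguments": {"plan": [[[0.2,-1,0],0],[[0.4,-2.1,0],0],[[0.6,-3.3,0],0],[[0.92,-4.4,0],0],[[0.92,-4.58,0],0]]}}

```text
time_s: 23.75
tool_pos: [463.5, 120.3, 156.5]
tool_rot: [-3.065, -0.686, 0.001]
force: [1.6, -1.3, -0.0]
gripper_width: 24.3
grasp_force: 39.9
```

Request:
{"name": "move_arm", "arguments": {"plan": [[[0,0,0.4],0],[[0,0,1],0],[[0,0,1.5],0],[[0,0,1.7],0],[[0,0,1.7],0]]}}

```text
time_s: 24.38
tool_pos: [464.4, 116.6, 71.8]
tool_rot: [3.067, 0.678, -0.001]
force: [0.2, 0.4, -0.5]
gripper_width: 24.0
grasp_force: 39.9
```

```bash
python3 go.py 464.8,116.8,53.6,25
```

```text
t 24.38 at [464.4 116.6  71.8] 24.9
464.8,116.8,53.6,25 -> [0.01, 0.0, 0.36] -0.01 rows 0.3
```

Request:
{"name": "move_arm", "arguments": {"plan": [[[0.01,0,0.1],0],[[0.01,0,0.2],0],[[0.01,0,0.28],0],[[0.01,0,0.35],0],[[0.01,0,0.35],0]]}}

```text
time_s: 25.0
tool_pos: [464.7, 117.4, 54.3]
tool_rot: [-3.067, -0.679, 0.001]
force: [-0.2, 0.2, -0.5]
gripper_width: 24.0
grasp_force: 39.9
```

Request:
{"name": "move_arm", "arguments": {"plan": [[[0,0,0],0],[[0,0,0],0],[[0,0,0],0],[[0,0,0],0],[[0,0,0],0]], "claw": 50}}

```text
time_s: 25.62
tool_pos: [464.9, 117.4, 54.5]
tool_rot: [-3.067, -0.679, -0.0]
force: [0.5, -0.4, 0.6]
gripper_width: 49.9
grasp_force: 0.0
```

Request:
{"name": "move_arm", "arguments": {"plan": [[[0,0,-0.3],0],[[0,0,-1],0],[[0,0,-2],0],[[0,0,-2.8],0],[[0,0,-2.8],0]]}}

```text
time_s: 26.25
tool_pos: [465.7, 117.6, 196.8]
tool_rot: [-3.067, -0.679, -0.007]
force: [0.9, 0.8, -0.8]
gripper_width: 50.1
grasp_force: 0.0
```

```bash
python3 snap.py done2; python3 -c "
from meas import *
print(*meas('done2',64,at=(321,220)))"
python3 go.py 364,280,120,-32.5
```

```text
done2 26.25 [465.7 117.6 196.8] 0.061
[466.3 117.5] [91.1 93.4] 162.9
t 26.3 at [465.1 117.5 195.3] 25.0
364,280,120,-32.5 -> [-0.46, -3.8, 1.51] 7.19 rows 5.4
```

```bash
python3 go.py 430,175,180,77 364,280,130,135 364,280,70,147.5
```

```text
t 26.3 at [465.1 117.5 195.3] 25.0
430,175,180,77 -> [-0.15, -1.34, 0.31] -6.5 rows 4.9
364,280,130,135 -> [1.75, -1.76, 1.0] -7.25 rows 5.5
364,280,70,147.5 -> [-0.0, -0.0, 1.2] -1.56 rows 1.2
```

Request:
{"name": "move_arm", "arguments": {"plan": [[[0,-0.2,0],-1.3],[[0,-0.4,0.1],-2.6],[[-0.1,-0.7,0.2],-3.9],[[-0.15,-1.1,0.3],-5.2],[[-0.15,-1.34,0.31],-6.5]], "claw": 60}}

```text
time_s: 26.92
tool_pos: [428.7, 175.6, 177.8]
tool_rot: [-2.451, -1.963, 0.003]
force: [0.3, -0.4, 0.7]
gripper_width: 60.0
grasp_force: 0.0
```

Request:
{"name": "move_arm", "arguments": {"plan": [[[0.3,-0.3,0.2],-1.3],[[0.6,-0.6,0.4],-2.6],[[1,-1,0.6],-3.9],[[1.4,-1.4,0.8],-5.2],[[1.75,-1.76,1],-6.5]]}}

```text
time_s: 27.55
tool_pos: [362.5, 280.7, 127.8]
tool_rot: [-1.343, -2.838, 0.002]
force: [0.0, 0.1, 0.6]
gripper_width: 60.1
grasp_force: 0.0
```

Request:
{"name": "move_arm", "arguments": {"plan": [[[0,0,0.2],-1.2],[[0,0,0.6],-2.3],[[0,0,1.1],-2.3],[[0,0,1.2],-2.3],[[0,0,1.2],-2.3]]}}

```text
time_s: 28.18
tool_pos: [363.4, 280.1, 68.9]
tool_rot: [-0.882, -3.014, 0.001]
force: [0.4, -0.3, -0.1]
gripper_width: 60.2
grasp_force: 0.0
```

```bash
python3 snap.py hov3; python3 -c "
from meas import *
print(*meas('hov3',18,at=(321,220)))"
python3 go.py 364,280,7,147.5
```

```text
hov3 28.18 [363.4 280.1  68.9] 0.02
[363.1 280.7] [ 69.1 103.1] 147.5
t 28.23 at [363.6 280.2  69.4] 147.4
364,280,7,147.5 -> [-0.01, 0.0, 1.25] -0.01 rows 1.0
```

Request:
{"name": "move_arm", "arguments": {"plan": [[[0.01,0,0.4],0],[[0.01,0,0.8],0],[[0.01,0,1.24],0],[[0.01,0,1.24],0],[[0.01,0,1.24],0]]}}

```text
time_s: 28.85
tool_pos: [363.6, 280.6, 8.0]
tool_rot: [0.882, 3.015, 0.001]
force: [-0.3, 1.0, 0.3]
gripper_width: 59.7
grasp_force: 0.0
```

Request:
{"name": "move_arm", "arguments": {"plan": [[[0,0,0],0],[[0,0,0],0],[[0,0,0],0],[[0,0,0],0],[[0,0,0],0]], "claw": 5}}

```text
time_s: 29.48
tool_pos: [363.5, 280.4, 7.5]
tool_rot: [0.882, 3.015, 0.001]
force: [0.0, -1.0, 9.8]
gripper_width: 17.3
grasp_force: 38.8
```

Request:
{"name": "move_arm", "arguments": {"plan": [[[0,0,-0.3],0],[[0,0,-1],0],[[0,0,-2],0],[[0,0,-3],0],[[0,0,-3],0]]}}

```text
time_s: 30.1
tool_pos: [364.2, 280.8, 159.7]
tool_rot: [0.883, 3.012, 0.006]
force: [0.1, -0.6, -1.8]
gripper_width: 17.4
grasp_force: 39.8
```

```bash
python3 snap.py held3
cat > edge.py <<'E'
import sys
from meas import *
n=sys.argv[1];im=cv2.imread(f"pics/{n}.png");s,cm=pickle.load(open(n+".pkl","rb"));zb=s["tool_pos"][2]+10.6
h=cv2.cvtColor(im,cv2.COLOR_BGR2HSV);m=(h[:,322,2]>170)&(h[:,322,1]<137)
T=R.from_rotvec(s["tool_rot"]).as_matrix()
runs=[v for v in range(60,300) if m[v:v+12].all() and not m[v-1]]
for v in runs:print("edge row",v,"tool xy",(T.T@(onz(cm,322,v,zb)-s["tool_pos"]))[:2].round(1))
E
python3 edge.py held1;python3 edge.py held3; python3 go.py 470,230,160,190 653.5,148.3,160,210.5 653.5,148.3,72,210.5
```

```text
held3 30.1 [364.2 280.8 159.7] 0.072
edge row 131 tool xy [71.1  0.2]
edge row 275 tool xy [13.4  0.3]
edge row 186 tool xy [50.4  0.3]
edge row 276 tool xy [12.8  0.3]
t 30.15 at [363.9 280.2 158. ] 147.3
470,230,160,190 -> [-2.33, 0.3, -0.04] -5.33 rows 4.0
653.5,148.3,160,210.5 -> [-3.33, -2.24, -0.0] -2.57 rows 3.2
653.5,148.3,72,210.5 -> [0.0, -0.0, 1.76] 0.0 rows 1.4
```

Request:
{"name": "move_arm", "arguments": {"plan": [[[-0.5,0.1,0],-1.1],[[-1,0.1,0],-2.2],[[-1.5,0.2,0],-3.3],[[-2,0.3,0],-4.4],[[-2.33,0.3,0],-5.33]]}}

```text
time_s: 30.78
tool_pos: [470.0, 229.4, 155.5]
tool_rot: [0.281, -3.127, 0.001]
force: [0.6, 0.9, -0.7]
gripper_width: 17.3
grasp_force: 39.7
```

Request:
{"name": "move_arm", "arguments": {"plan": [[[-0.8,-0.5,0],-0.8],[[-1.6,-1.1,0],-1.6],[[-2.4,-1.7,0],-2.57],[[-3.2,-2.2,0],-2.57],[[-3.33,-2.24,0],-2.57]]}}

```text
time_s: 31.4
tool_pos: [654.2, 147.0, 154.3]
tool_rot: [0.823, -3.029, 0.001]
force: [-0.3, 0.8, -1.6]
gripper_width: 17.5
grasp_force: 39.6
```

Request:
{"name": "move_arm", "arguments": {"plan": [[[0,0,0.4],0],[[0,0,1],0],[[0,0,1.5],0],[[0,0,1.72],0],[[0,0,1.72],0]]}}

```text
time_s: 32.02
tool_pos: [652.2, 149.2, 70.2]
tool_rot: [0.829, -3.029, -0.0]
force: [-0.6, -0.8, -0.3]
gripper_width: 17.2
grasp_force: 39.7
```

```bash
python3 snap.py pre3;python3 go.py 653.2,148.1,54,210.5
```

```text
pre3 32.02 [652.2 149.2  70.2] 0.027
t 32.08 at [652.7 149.3  71.2] -149.4
653.2,148.1,54,210.5 -> [0.0, -0.03, 0.34] -44.99 rows 33.8
```

Request:
{"name": "move_arm", "arguments": {"plan": [[[0,-0.03,0],0],[[0,-0.03,0.15],0],[[0,-0.03,0.25],0],[[0,-0.03,0.33],0],[[0,-0.03,0.34],0]]}}

```text
time_s: 32.7
tool_pos: [653.6, 147.6, 53.8]
tool_rot: [0.829, -3.03, -0.0]
force: [0.4, -0.4, -0.9]
gripper_width: 17.5
grasp_force: 39.7
```

Request:
{"name": "move_arm", "arguments": {"plan": [[[0,0,0],0],[[0,0,0],0],[[0,0,0],0],[[0,0,0],0],[[0,0,0],0]], "claw": 45}}

```text
time_s: 33.33
tool_pos: [653.7, 147.6, 54.0]
tool_rot: [0.829, -3.03, -0.0]
force: [0.5, -0.6, 0.5]
gripper_width: 44.8
grasp_force: 0.0
```

Request:
{"name": "move_arm", "arguments": {"plan": [[[0,0,-0.3],0],[[0,0,-1],0],[[0,0,-2],0],[[0,0,-2.8],0],[[0,0,-2.8],0]]}}

```text
time_s: 33.95
tool_pos: [654.4, 148.3, 197.9]
tool_rot: [-0.827, 3.026, 0.001]
force: [-0.5, 0.1, -0.3]
gripper_width: 45.4
grasp_force: 0.0
```

```bash
python3 snap.py done3; python3 -c "
from meas import *
print(*meas('done3',64,at=(321,220)))"
python3 go.py 600,290,190,-192.7  511.2,446.1,150,-236.2  511.2,446.1,70,-236.2
```

```text
done3 33.95 [654.4 148.3 197.9] 0.056
[651.7 146.3] [107.4  69.5] 30.6
t 34.0 at [654.  147.9 195.8] -149.4
600,290,190,-192.7 -> [-0.52, 3.0, 0.12] 5.41 rows 4.1
511.2,446.1,150,-236.2 -> [2.42, 2.65, 0.8] 5.44 rows 4.1
511.2,446.1,70,-236.2 -> [-0.0, 0.0, 1.6] -0.0 rows 1.3
```

Request:
{"name": "move_arm", "arguments": {"plan": [[[-0.1,0.6,0],1.1],[[-0.2,1.2,0],2.2],[[-0.3,1.8,0],3.3],[[-0.4,2.4,0.1],4.4],[[-0.52,3,0.12],5.41]], "claw": 60}}

```text
time_s: 34.62
tool_pos: [599.0, 290.5, 187.2]
tool_rot: [-0.355, -3.12, 0.001]
force: [-0.3, 0.6, -0.3]
gripper_width: 59.9
grasp_force: 0.0
```

Request:
{"name": "move_arm", "arguments": {"plan": [[[0.5,0.5,0.1],1.1],[[1,1,0.3],2.2],[[1.5,1.6,0.5],3.3],[[2,2.2,0.7],4.4],[[2.42,2.65,0.8],5.44]]}}

```text
time_s: 35.25
tool_pos: [509.5, 446.8, 146.8]
tool_rot: [-1.485, -2.767, 0.002]
force: [0.6, 0.1, 0.3]
gripper_width: 60.0
grasp_force: 0.0
```

Request:
{"name": "move_arm", "arguments": {"plan": [[[0,0,0.4],0],[[0,0,1.2],0],[[0,0,1.6],0],[[0,0,1.6],0],[[0,0,1.6],0]]}}

```text
time_s: 35.88
tool_pos: [511.3, 446.2, 69.3]
tool_rot: [1.48, 2.771, 0.002]
force: [-0.2, 0.6, 0.1]
gripper_width: 59.6
grasp_force: 0.0
```

```bash
python3 snap.py hov4; python3 -c "
from meas import *
print(*meas('hov4',18,at=(321,220)))"
python3 go.py 511.2,446.1,7,123.8
```

```text
hov4 35.88 [511.3 446.2  69.3] 0.008
[511.7 445.6] [90.9 94. ] 123.8
t 35.92 at [511.3 446.2  69.4] 123.8
511.2,446.1,7,123.8 -> [-0.0, -0.0, 1.25] -0.0 rows 1.0
```

View pics/hov4.png

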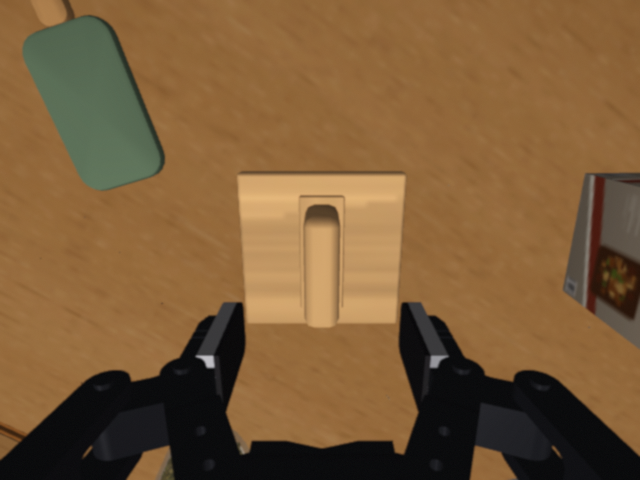

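Request:
{"name": "move_arm", "arguments": {"plan": [[[0,0,0.4],0],[[0,0,0.8],0],[[0,0,1.24],0],[[0,0,1.24],0],[[0,0,1.24],0]]}}

```text
time_s: 36.55
tool_pos: [511.0, 446.1, 6.4]
tool_rot: [-1.48, -2.771, -0.001]
force: [0.1, -0.1, 0.8]
gripper_width: 59.9
grasp_force: 0.0
```

Request:
{"name": "move_arm", "arguments": {"plan": [[[0,0,0],0],[[0,0,0],0],[[0,0,0],0],[[0,0,0],0],[[0,0,0],0]], "claw": 5}}

```text
time_s: 37.17
tool_pos: [511.0, 445.9, 6.5]
tool_rot: [1.48, 2.771, 0.001]
force: [0.5, -2.5, 5.6]
gripper_width: 16.8
grasp_force: 39.4
```

Request:
{"name": "move_arm", "arguments": {"plan": [[[0,0,-0.3],0],[[0,0,-1],0],[[0,0,-2],0],[[0,0,-3.2],0],[[0,0,-3.2],0]]}}

```text
time_s: 37.8
tool_pos: [511.8, 447.2, 171.4]
tool_rot: [1.48, 2.769, 0.011]
force: [0.6, -0.1, -1.4]
gripper_width: 17.4
grasp_force: 39.4
```

```bash
python3 snap.py held4; python3 edge.py held4; python3 go.py 525,190,170,115 480,-50,170,103.2 370.4,-262.1,165,103.2 370.4,-262.1,72,103.2
```

```text
held4 37.8 [511.8 447.2 171.4] 0.076
edge row 201 tool xy [44.6  0.3]
edge row 278 tool xy [12.   0.3]
t 37.85 at [511.2 446.3 168.4] 123.8
525,190,170,115 -> [-4.41, -2.62, -0.03] 1.1 rows 4.1
480,-50,170,103.2 -> [-3.97, -2.84, -0.0] 1.47 rows 3.9
370.4,-262.1,165,103.2 -> [-3.63, -3.11, 0.1] 0.0 rows 3.8
370.4,-262.1,72,103.2 -> [-0.0, 0.0, 1.86] 0.0 rows 1.5
```

Request:
{"name": "move_arm", "arguments": {"plan": [[[-1,-0.6,0],0.3],[[-2,-1.2,0],0.6],[[-3,-1.8,0],0.9],[[-4,-2.4,0],1.1],[[-4.41,-2.62,0],1.1]]}}

```text
time_s: 38.48
tool_pos: [524.5, 185.8, 165.4]
tool_rot: [-1.693, -2.646, 0.004]
force: [0.3, 0.2, -1.5]
gripper_width: 17.0
grasp_force: 39.7
```

Request:
{"name": "move_arm", "arguments": {"plan": [[[-1,-0.7,0],0.4],[[-2,-1.4,0],0.8],[[-3,-2.1,0],1.2],[[-3.8,-2.7,0],1.47],[[-3.97,-2.84,0],1.47]]}}

```text
time_s: 39.1
tool_pos: [478.5, -53.3, 165.4]
tool_rot: [-1.956, -2.457, 0.003]
force: [0.4, 1.3, -1.7]
gripper_width: 17.2
grasp_force: 39.7
```

Request:
{"name": "move_arm", "arguments": {"plan": [[[-1,-0.8,0],0],[[-2,-1.6,0],0],[[-2.9,-2.4,0],0],[[-3.63,-3.11,0],0],[[-3.63,-3.11,0.1],0]]}}

```text
time_s: 39.72
tool_pos: [367.8, -264.9, 160.4]
tool_rot: [-1.956, -2.457, 0.001]
force: [0.7, 0.1, -1.3]
gripper_width: 17.1
grasp_force: 39.8
```

Request:
{"name": "move_arm", "arguments": {"plan": [[[0,0,0.3],0],[[0,0,1],0],[[0,0,1.6],0],[[0,0,1.84],0],[[0,0,1.84],0]]}}

```text
time_s: 40.35
tool_pos: [370.2, -261.7, 68.8]
tool_rot: [-1.949, -2.463, -0.0]
force: [-0.1, 0.1, -0.2]
gripper_width: 17.2
grasp_force: 39.7
```

```bash
python3 snap.py pre4;python3 go.py 370.4,-262.1,53.2,103.2
```

```text
pre4 40.35 [ 370.2 -261.7   68.8] 0.03
t 40.4 at [ 370.3 -262.    69.4] 103.3
370.4,-262.1,53.2,103.2 -> [-0.0, 0.0, 0.32] 0.01 rows 0.3
```

Request:
{"name": "move_arm", "arguments": {"plan": [[[0,0,0.1],0],[[0,0,0.2],0],[[0,0,0.28],0],[[0,0,0.31],0],[[0,0,0.31],0]]}}

```text
time_s: 41.02
tool_pos: [369.8, -262.4, 53.4]
tool_rot: [-1.951, -2.462, -0.0]
force: [-0.3, -0.1, -1.7]
gripper_width: 17.1
grasp_force: 39.7
```

Request:
{"name": "move_arm", "arguments": {"plan": [[[0,0,0],0],[[0,0,0],0],[[0,0,0],0],[[0,0,0],0],[[0,0,0],0]], "claw": 45}}

```text
time_s: 41.65
tool_pos: [369.9, -262.5, 53.5]
tool_rot: [-1.951, -2.462, -0.0]
force: [-0.8, 0.3, 0.5]
gripper_width: 44.9
grasp_force: 0.0
```

Request:
{"name": "move_arm", "arguments": {"plan": [[[0,0,-0.3],0],[[0,0,-1],0],[[0,0,-2],0],[[0,0,-3],0],[[0,0,-3],0]]}}

```text
time_s: 42.28
tool_pos: [370.7, -263.1, 206.1]
tool_rot: [1.949, 2.458, 0.0]
force: [-0.0, -0.9, -0.6]
gripper_width: 44.7
grasp_force: 0.0
```

```bash
python3 snap.py done4; python3 -c "
from meas import *
print(*meas('done4',64,at=(321,220)))"
python3 go.py 480,-300,280,103.2;  python3 - <<'E'
from h import *
im=capture("side");a=cv2.resize(im[175:325,215:385],None,fx=4,fy=4,interpolation=cv2.INTER_CUBIC)
cv2.imwrite("pics/final.png",a)
E
```

```text
done4 42.27 [ 370.7 -263.1  206.1] 0.07
[ 369.4 -259.5] [91.8 96.3] 103.2
t 42.33 at [ 370.  -263.   204.4] 103.2
480,-300,280,103.2 -> [-1.22, 1.97, -1.51] -0.0 rows 2.2
```

View pics/final.png

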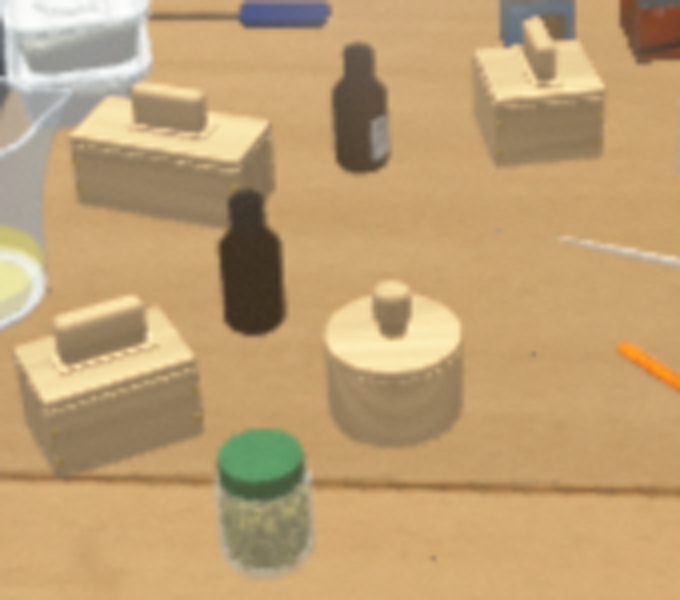

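All four lids look flat on their own rims, with the bottles and jar still in place, and the gripper is clear.

```bash
python3 -c "
from rig import env
print(env.sign_off())"
```

```text
the job is handed in; nothing more can be done
None
```

All four wooden lids are on their own moulds and look flat on the rims in the final side view, the bottles and herb jar were not touched, and the job is handed in at about 42 s with no verdict shown.

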